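Slide a seal ring into its seat with the pusher and hang the pusher in the beaker

TASK

Take the pusher from its stand and use its rubber nose to slide the seal ring across the metal plate until it drops flat into the shallow round pocket; do not lift the ring off the plate or touch it with the gripper. Then hang the pusher by its bent lip over the rim of the empty small beaker, nose inside and clear of the bottom, with the beaker left standing upright. Leave the tweezers, the brass fitting and the marker pen where they lie.

Things in the scene. Friction and masses are not known exactly. Their poses are not given: they have to be found in the camera images.
- plate: Fixed bare metal plate lying on the bench, 140 (x) x 220 (y) x 16 mm. Origin at the centre of its underside; z up. It has one round pocket, 48.5 mm across and 4 mm deep with a darker floor, near its -y end; the ring starts on the +y half.
- pocket (a point): Centre of the pocket's mouth, level with the plate's top face (the pocket's floor is 4 mm below). In the plate's frame it is at x 0, y -65 mm, z 16 mm.
- seal_ring: Loose flat cream plastic seal ring lying on the plate: 46 mm outside, about 33 mm inside, 9 mm thick, about 80 g. Origin at the centre of its underside; z up. It slides freely until it drops in the pocket and stops against the pocket's wall; seated, its top stands 5 mm above the plate.
- stand: Fixed grey plastic block, 60 x 60 x 40 mm on a 72 mm square, 4 mm thick dark foot, with a square hole (13.5 mm, 30 mm deep) in the middle of its top in which the pusher stands upright, loosely. Origin at the centre of the underside. The pusher comes out straight up.
- pusher: Loose upright tool in the stand, 104 mm long, 50 g, nose bottom 10 mm above the bench. Origin: centre of the nose's bottom; z up along it, x towards its lip. Round black rubber nose 12 mm across, z 0 to 14; square steel shank 12 x 12 mm to z 62; white plastic grip z 62 to 104, 26 mm along x, 12 mm thick along y (grasp it across y). Bent lip on the +x side: see lip_end.
- lip_end (a point): Lower end of the lip's outer leg, at x 20, y 0, z 38 mm in the pusher's frame. The lip (12 mm wide in y) leaves the shank at z 52 to 56 and turns down: outer leg x 18 to 22, z 38 to 56. The gap for the rim, open below, is x 6 to 18 mm; the lip then rests on the rim at z 52.
- beaker: Loose empty clear glass beaker on the bench, 55 mm across its rim, 70 mm high, about 120 g. Origin at the centre of its underside. Rim about 22 to 28 mm from the axis, top at 70 mm; inner floor at 3 mm; inside free to about 21 mm from the axis. A larger beaker with pale blue in it, at the back, is not this one.
- rim (a point): Centre of the beaker's mouth, 70 mm above its underside.
- tweezers: Loose slim steel tweezers, 13 x 142 x 9 mm, lying on the bench near the robot: leave them. Origin at the centre of its underside, length along y.
- brass_fitting: Loose brass tube fitting, 25 x 50 x 22 mm, lying on the bench: leave it. Origin at the centre of its underside.
- pen: Loose marker pen, white barrel with a black cap, 17 x 135 x 16 mm, lying on the bench: leave it. Origin at the centre of its underside, length along y.
Mind the look-alikes: they are no part of the job. What is shaped like the pusher but purple, red or turquoise is not meant.

How it is judged:
By the outcome, as a careful person would: the job done as asked, in the order asked, and still so for the second after the job is handed in, with the robot touching nothing.
It also fails if it takes over 48 s, if anything falls off the work surface, if the arm or the gripper's body presses on something with over 40 N, if the wrist force passes 120 N, or if a joint passes its speed limit or range.

ROBOT

A 6-joint arm with a two-finger parallel gripper is mounted at the origin on a cart in front of the work surface, level with it; the furniture and walls round the work are solid. World frame = base frame: x ahead of the robot, y to its left, z up, the work surface at z = 0. Lengths are in m, angles in rad, forces in N, time in s.
With the tool pointing down it reaches from about 0.275 to 1 m from the base axis. Payload 8.4 kg.
Tool frame: the origin (TCP) lies at the centre of the arm's flange, where the gripper is bolted on; the fingertips stand 173 mm ahead of it and the grasp point (between the pads) lies 155 mm ahead of it; z points along the fingers, y is the direction in which the jaws open and shut (so a half turn about z gives the same grasp; the last joint's range is limited). The gripper opens to 85 mm and grips with 20 to 120 N. Pads are 22 mm wide; open, the fingers measure 114 mm over their backs; the gripper's body (76 mm by 85 mm) begins 54 mm behind the grasp point. The pads swing forward as they close: fully open they stand 13 mm farther back than shut.
Start: joints at [-1.236, 0.353, 1.633, -0, 1.155, -0.002], TCP at [0.207, -0.59, 0.405] pointing down, gripper open.
Joint ranges: [-2.63, 2.63], [-0.92, 2.1], [0.06, 2.66], [-1.3, 4.44], [0, 2.69], [-3.02, 3.02]. Speed limits (rad/s): [2.22, 2.22, 2.79, 3.14, 3.14, 3.14].

INTERFACE

Orientations are given as a unit quaternion [x, y, z, w].
In Python, from bench import state, vision, close_job gives the robot as it stands.
- The arm moves only by the shell command python3 -m creep 'ROWS'. ROWS is JSON, a list of rows, each an object with "dp": the shift along the tool's x, y, z in mm, a list of three; "rotation": the turn, a rotation vector about the tool's x, y, z in degrees, a list of three; "fingers": the finger opening in mm, from 0 to 85.4. A call has 1 to 12 rows; each row shifts and turns the pose as measured when the row begins, along the tool's axes as they then stand; what a row does not reach is not made up. A row lasts 1/12 s, in which the tool goes at most 41.7 mm and 7.16 degrees, less where a joint would pass 70% of its speed; a pose out of reach is approached as far as the arm can. A call with a gripper value outside its range is refused whole. The fingers move at their own pace and stop on an object; the grip force is fixed at half the most. Time passes only in rows, so rows that do not move let the fingers close. It gives the time, the measured TCP pose, the force and the opening at its end, in the units of the state.
- state(): the state, without advancing time (a new reading comes with each control period).
- vision.capture(name): name is "scene" or "top" or "wrist"; returns the picture (480x640x3 uint8, red, green, blue); there is no depth.
- vision.calibration(name): a dict with "mtx" (3x3 intrinsics, pixels), "eye" and "attitude" of the camera in the world. Camera axes: x right, y down, z forward; pixel columns grow to the right and rows downward; lengths in m; the calibration is good to about 2 mm. A picture is of the moment at which its call begins: read the wrist's pose just before it. calibration takes no time and is no camera call; for the wrist camera it gives the pose at the moment of the call.
- close_job(): hands the job in, once; it reports no verdict.
The state is a dict: "clock": time; "joint_pos": joint angles; "joint_vel": joint speeds; "joint_torque": joint torques, N m; "eef_pos": TCP position; "tcp_rot": TCP orientation; "ft_force": force on the tool from outside, world axes, zero at the start; "ft_torque": the same for the moment, N m; "gripper_width": opening from 0.0 (shut) to 1.0 (fully open).
Only numpy, scipy, OpenCV 4.12 (cv2) and the standard library are available. Lean on these libraries where they do the work, as an engineer would, in place of code of your own. Each camera call takes 0.05 s, during which the arm holds its last target.

## Working session

There is one attempt and no reset: what is moved stays moved. The work goes in short steps, Python scripts to look and compute and a shell command to move; the robot and the scene stay as the last step left them, time stands still between calls to the robot, and variables do not carry over. Pictures are saved under pics/ and viewed, and the job is handed in when it is done.

```bash
ls; mkdir -p pics; python3 - <<'E'
from bench import state, vision
import cv2
s=state(); print(s)
for n in ("scene","top"):
    im=vision.capture(n); cv2.imwrite(f"pics/{n}0.png",im[:,:,::-1]); c=vision.calibration(n); print(n,c)
print(vision.calibration("wrist"))
E
```

```text
pics
{'clock': 0.0, 'joint_pos': array([-1.23640427e+00,  3.53655534e-01,  1.63413858e+00,  1.46518421e-05,
        1.15519168e+00, -2.40733879e-03]), 'joint_vel': array([ 0.00045467, -0.00102754, -0.00037496, -0.00071659,  0.00097967,
        0.00013073]), 'joint_torque': array([-3.11220021e-03, -6.05254483e+01, -3.42066336e+01, -1.26466889e-04,
        9.42670653e-03, -2.26988578e-05]), 'eef_pos': array([ 0.20646323, -0.58966464,  0.403955  ]), 'tcp_rot': array([ 9.85854505e-01,  1.67601940e-01, -1.08486726e-04, -6.88101451e-04]), 'ft_force': array([ 0.49561875,  0.39660938, -0.17035866]), 'ft_torque': array([-0.00850058, -0.01301198, -0.03863963]), 'gripper_width': 0.9991986493053084}
scene {'mtx': array([[486.88007129,   0.        , 315.92715799],
       [  0.        , 486.88007129, 232.27461562],
       [  0.        ,   0.        ,   1.        ]]), 'eye': array([-0.26913965,  0.57932517,  0.54119062]), 'attitude': array([-0.4256292 ,  0.74335101, -0.44581745,  0.25983813])}
top {'mtx': array([[548.80302523,   0.        , 318.99213694],
       [  0.        , 548.80302523, 233.83162296],
       [  0.        ,   0.        ,   1.        ]]), 'eye': array([0.32280667, 0.108293  , 1.08804172]), 'attitude': array([ 0.70660045, -0.69985862,  0.07481433, -0.07291451])}
{'mtx': array([[416.45039148,   0.        , 316.26819109],
       [  0.        , 416.45039148, 238.16890471],
       [  0.        ,   0.        ,   1.        ]]), 'eye': array([ 0.27194071, -0.56743608,  0.37256041]), 'attitude': array([ 0.80782136, -0.57326866, -0.07976794,  0.11146648])}
```

View pics/scene0.png

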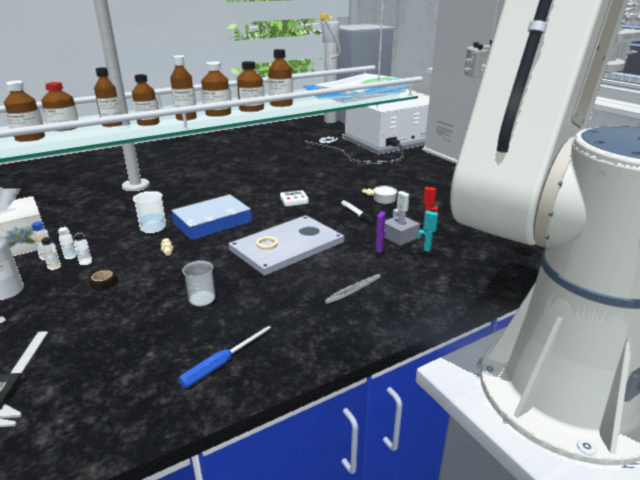

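View pics/top0.png

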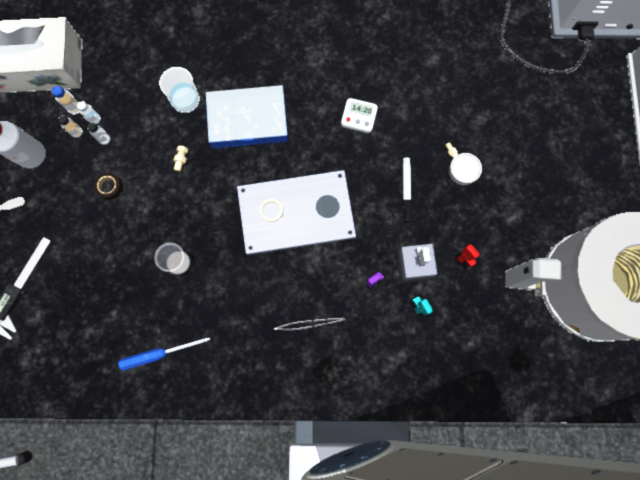

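The scene picture shows the grey stand with a white-gripped tool at (402,215). Round it are purple (380,232), turquoise (430,232) and red (430,200) look-alikes. In the top view the stand is at (420,260), the ring at (271,210), the pocket at (328,206), the beaker at (172,258) and the tweezers at (310,324). Next I'll enlarge crops to confirm the pusher.

```bash
python3 - <<'E'
import cv2,numpy as np
t=cv2.imread("pics/top0.png"); s=cv2.imread("pics/scene0.png")
a=cv2.resize(t[220:330,350:500],None,fx=5,fy=5,interpolation=cv2.INTER_CUBIC)
b=cv2.resize(s[175:265,350:460],None,fx=5,fy=5,interpolation=cv2.INTER_CUBIC)
cv2.imwrite("pics/ta.png",a);cv2.imwrite("pics/sa.png",b)
cv2.imwrite("pics/tb.png",cv2.resize(t[160:290,140:370],None,fx=3.4,fy=3.4,interpolation=cv2.INTER_CUBIC))
E
```

```text
(no output)
```

View pics/ta.png

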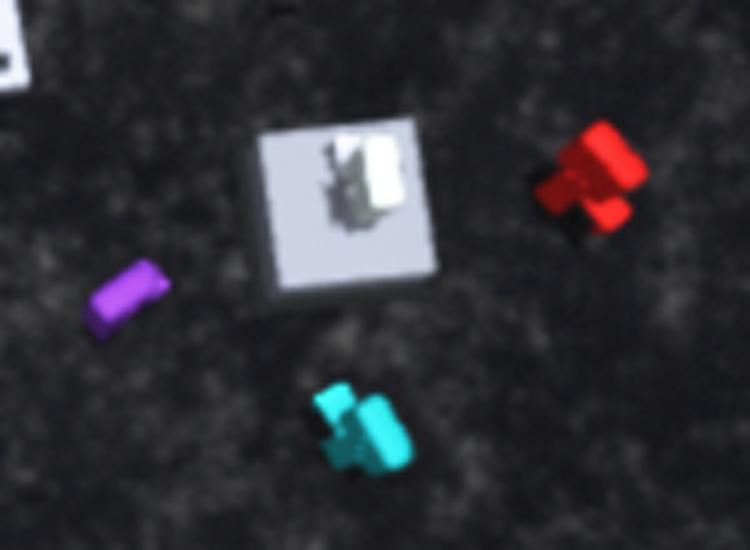

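View pics/sa.png

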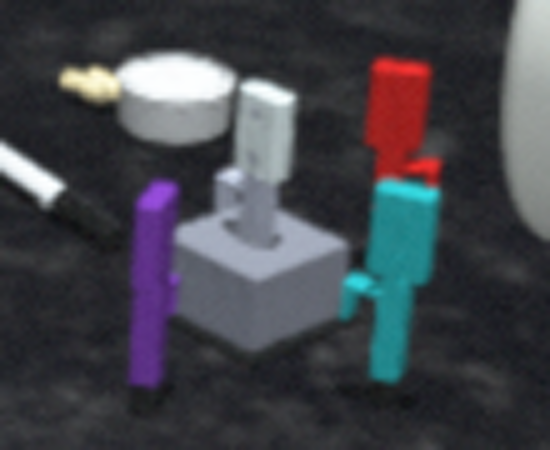

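View pics/tb.png

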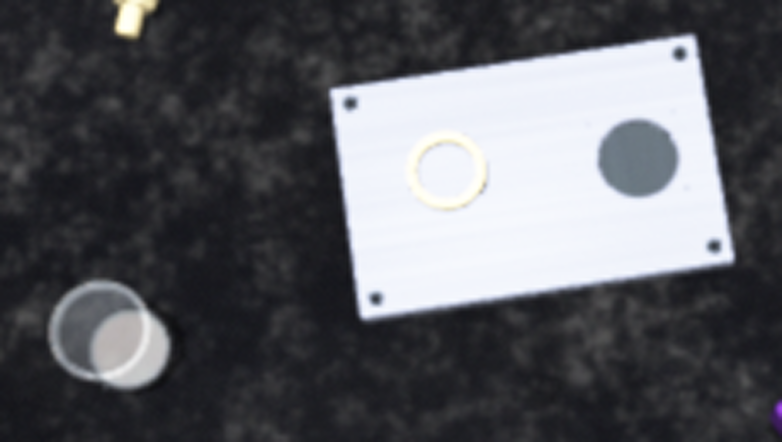

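Candidates in the top view are white/steel in the grey stand (420,260), purple (376,279), red (469,256) and turquoise (423,306). The meant one is the white-gripped steel tool standing in the stand's hole, and the crops confirm it. Its lip points up in the top image. The turquoise and purple tools stand free, close by. Next I'll measure.

```bash
cat > h.py <<'E'
import numpy as np, cv2
from scipy.spatial.transform import Rotation as R
from bench import state, vision
def ray(c,p):
    d=np.linalg.inv(c["mtx"])@np.array([p[0],p[1],1.]); return c["eye"],R.from_quat(c["attitude"]).apply(d)
def onz(c,p,z):
    e,d=ray(c,p); return e+d*(z-e[2])/d[2]
def proj(c,P):
    q=R.from_quat(c["attitude"]).inv().apply(np.atleast_2d(P)-c["eye"]); return (q[:,:2]/q[:,2:])*c["mtx"][0,0]+c["mtx"][:2,2]
def tri(c1,p1,c2,p2):
    e1,d1=ray(c1,p1);e2,d2=ray(c2,p2); d1=d1/np.linalg.norm(d1); d2=d2/np.linalg.norm(d2)
    t=np.linalg.lstsq(np.array([d1,-d2]).T,e2-e1,rcond=None)[0]; a=e1+d1*t[0]; b=e2+d2*t[1]; return (a+b)/2,np.linalg.norm(a-b)
def tcp():
    s=state(); return s["eef_pos"],R.from_quat(s["tcp_rot"])
E
python3 - <<'E'
from h import *
np.set_printoptions(precision=4,suppress=True)
c=vision.calibration("top"); c2=vision.calibration("scene")
t=cv2.imread("pics/top0.png"); hsv=cv2.cvtColor(t,cv2.COLOR_BGR2HSV)
def big(m,roi):
    x0,y0,x1,y1=roi; M=np.zeros_like(m);M[y0:y1,x0:x1]=m[y0:y1,x0:x1]
    k,_=cv2.findContours(M,cv2.RETR_EXTERNAL,cv2.CHAIN_APPROX_NONE); return max(k,key=cv2.contourArea)
g=cv2.cvtColor(t,cv2.COLOR_BGR2GRAY)
pl=big((g>140).astype(np.uint8),(225,160,370,265)); r=cv2.minAreaRect(pl); b=cv2.boxPoints(r)
B=np.array([onz(c,p,.016) for p in b]); print("plate px",b.tolist()); print(B, np.linalg.norm(B[0]-B[1]),np.linalg.norm(B[1]-B[2]),B.mean(0))
po=big(((g<150)).astype(np.uint8),(305,185,350,228)); (x,y),(w,h),a=cv2.fitEllipse(po); print("pocket",x,y,w,h,onz(c,(x,y),.016))
ring=big((((hsv[...,1]>25)&(hsv[...,0]<40)&(hsv[...,0]>10))*1).astype(np.uint8),(250,190,295,235)); (x,y),(w,h),a=cv2.fitEllipse(ring); print("ring",x,y,w,h,onz(c,(x,y),.025))
st=big((g>140).astype(np.uint8),(395,235,445,285)); r=cv2.minAreaRect(st); b=cv2.boxPoints(r);B=np.array([onz(c,p,.04) for p in b]);print("stand",b.tolist(),np.linalg.norm(B[0]-B[1]),np.linalg.norm(B[1]-B[2]),B.mean(0));print(B)
# grip top in top view crop (366..403,133..208)/5
G=big((g>225).astype(np.uint8),(415,243,435,265)); print("grip",cv2.minAreaRect(G))
# purple/turq/red masks
for n,lo,hi in (("turq",80,100),("purple",125,150)):
    m=((hsv[...,0]>lo)&(hsv[...,0]<hi)&(hsv[...,1]>120)).astype(np.uint8); k=big(m,(350,220,500,330)); print(n,cv2.boundingRect(k))
for p in ((382,430),): pass
# tops: crop px -> image
for n,p in (("purpletop",(350+130/5,220+285/5)),("turqtop",(350+383/5,220+430/5)),("redtop",(350+608/5,220+155/5)),("griptop",(350+383/5,220+170/5))): print(n,onz(c,p,.114 if n=="griptop" else .104))
E
```

```text
plate px [[235.3236846923828, 186.1040496826172], [345.1849670410156, 169.2023162841797], [355.589599609375, 236.83238220214844], [245.72830200195312, 253.73411560058594]]
[[0.648  0.2775 0.016 ]
 [0.6864 0.054  0.016 ]
 [0.5451 0.0334 0.016 ]
 [0.5088 0.2512 0.016 ]] 0.22671955952411008 0.1427783633690884 [0.5971 0.154  0.016 ]
pocket 327.2310485839844 206.1787109375 21.04323959350586 21.80322265625 [0.6078 0.0903 0.016 ]Traceback (most recent call last):
  File "<stdin>", line 12, in <module>
cv2.error: OpenCV(4.12.0) /io/opencv/modules/imgproc/src/shapedescr.cpp:361: error: (-201:Incorrect size of input array) There should be at least 5 points to fit the ellipse in function 'fitEllipseNoDirect'
```

```bash
python3 - <<'E'
from h import *
np.set_printoptions(precision=4,suppress=True)
c=vision.calibration("top"); c2=vision.calibration("scene")
t=cv2.imread("pics/top0.png"); hsv=cv2.cvtColor(t,cv2.COLOR_BGR2HSV);g=cv2.cvtColor(t,cv2.COLOR_BGR2GRAY)
print(t[210,255:290].tolist())
b=t.astype(int); d=b[...,2]-b[...,0]
m=np.zeros_like(g); m[190:230,250:292]=(d[190:230,250:292]>3)*255
ys,xs=np.nonzero(m); print("ring",len(xs),xs.min(),xs.max(),ys.min(),ys.max(),xs.mean(),ys.mean()); 
h=cv2.convexHull(np.c_[xs,ys]); (x,y),(w,hh),a=cv2.fitEllipse(h); print(x,y,w,hh,onz(c,(x,y),.025))
def big(m,roi):
    x0,y0,x1,y1=roi; M=np.zeros_like(m);M[y0:y1,x0:x1]=m[y0:y1,x0:x1]
    k,_=cv2.findContours(M,cv2.RETR_EXTERNAL,cv2.CHAIN_APPROX_NONE); return max(k,key=cv2.contourArea)
st=big((g>140).astype(np.uint8),(395,235,445,285)); r=cv2.minAreaRect(st); b=cv2.boxPoints(r);B=np.array([onz(c,p,.04) for p in b]);print("stand",b.tolist(),np.linalg.norm(B[0]-B[1]),np.linalg.norm(B[1]-B[2]),B.mean(0));print(B)
pl=big((g>140).astype(np.uint8),(225,160,370,265))
ap=cv2.approxPolyDP(pl,4,True)[:,0];print(ap.tolist());A=np.array([onz(c,p,.016) for p in ap]);print(A,A.mean(0))
G=big((g>225).astype(np.uint8),(415,243,435,265)); print("grip",cv2.minAreaRect(G))
for n,p,z in (("purpletop",(350+130/5,220+285/5),.104),("turqtop",(350+383/5,220+430/5),.104),("redtop",(350+608/5,220+155/5),.104),("griptop",(350+383/5,220+170/5),.114)): print(n,onz(c,p,z))
# beaker: bottom circle & rim
print("rim",onz(c,(140+99/3.4,160+330/3.4),.070),"base",onz(c,(140+130/3.4,160+348/3.4),.003))
E
```

```text
[[252, 246, 243], [252, 246, 243], [252, 246, 243], [252, 246, 244], [249, 250, 251], [243, 253, 254], [232, 251, 253], [227, 237, 240], [245, 238, 235], [251, 245, 241], [252, 245, 242], [252, 246, 243], [252, 246, 243], [252, 246, 243], [252, 246, 243], [252, 246, 243], [252, 246, 243], [252, 246, 243], [252, 246, 243], [252, 246, 244], [252, 246, 244], [252, 246, 243], [252, 247, 244], [252, 247, 244], [251, 249, 248], [249, 254, 254], [246, 254, 255], [227, 248, 251], [235, 228, 227], [251, 244, 241], [252, 246, 244], [252, 246, 243], [252, 246, 243], [252, 246, 243], [252, 246, 243]]
ring 207 260 282 199 221 270.95652173913044 209.90338164251207
270.9556884765625 209.79727172851562 22.8026180267334 23.397140502929688 [0.5968 0.2029 0.025 ]
stand [[401.25994873046875, 246.8199920654297], [432.199951171875, 242.40000915527344], [436.679931640625, 273.760009765625], [405.73992919921875, 278.17999267578125]] 0.06119354193137769 0.0617691553124952 [ 0.4952 -0.0873  0.04  ]
[[ 0.5212 -0.0536  0.04  ]
 [ 0.5306 -0.1141  0.04  ]
 [ 0.4692 -0.1207  0.04  ]
 [ 0.46   -0.0609  0.04  ]]
[[344, 171], [237, 186], [246, 252], [355, 236]]
[[0.6825 0.0565 0.016 ]
 [0.6483 0.2741 0.016 ]
 [0.5123 0.2508 0.016 ]
 [0.5468 0.0346 0.016 ]] [0.5975 0.154  0.016 ]
grip ((423.5, 253.5), (13.0, 13.0), 90.0)
purpletop [0.4533 0.0031 0.104 ]
turqtop [ 0.4021 -0.0866  0.104 ]
redtop [ 0.5026 -0.1719  0.104 ]
griptop [ 0.4945 -0.0876  0.114 ]
rim [0.4917 0.3875 0.07  ] base [0.4923 0.387  0.003 ]
```

Measurements are consistent. The stand centre is (0.495,-0.087), and casting the grip top independently gives the same point. Plate yaw is about 9°. The pocket measured (0.608,0.090) against (0.608,0.090) predicted from the plate. The ring is at (0.597,0.203) and the beaker at (0.492,0.387) from both rim and base. I'll work out the approach.

```bash
cat >> h.py <<'E'
def go(x,y,z,yaw):
    "remaining shift in tool axes (mm) and rotvec (deg) to TCP x,y,z pointing down with tool x at yaw deg"
    p,r=tcp(); t=R.from_euler('z',yaw,degrees=True)*R.from_quat([1,0,0,0])
    print("dp",np.round(r.inv().apply(np.array([x,y,z])-p)*1000,1),"rot",np.round((r.inv()*t).as_rotvec(degrees=True),2),"at",np.round(p,4),"F",np.round(state()["ft_force"],1),"w",round(state()["gripper_width"],3),"t",round(state()["clock"],2))
E
python3 -c "
from h import *
go(.495,-.0873,.36,7.5)"
```

```text
dp [ 438.3 -378.8   44.5] rot [-7.000e-02  1.000e-02  1.179e+01] at [ 0.2065 -0.5897  0.404 ] F [ 0.8  0.  -0.1] w 1.0 t 0.1
```

```bash
python3 -m creep '[{"dp":[28,-24.5,2.5],"rotation":[0,0,0],"fingers":60},{"dp":[28,-24.5,2.5],"rotation":[0,0,0],"fingers":60},{"dp":[28,-24.5,2.5],"rotation":[0,0,0],"fingers":60},{"dp":[28,-24.5,2.5],"rotation":[0,0,0],"fingers":60},{"dp":[28,-24.5,2.5],"rotation":[0,0,0],"fingers":60},{"dp":[28,-24.5,2.5],"rotation":[0,0,0],"fingers":60},{"dp":[28,-24.5,2.5],"rotation":[0,0,0],"fingers":60},{"dp":[28,-24.5,2.5],"rotation":[0,0,0],"fingers":60},{"dp":[28,-24.5,2.5],"rotation":[0,0,0],"fingers":60},{"dp":[28,-24.5,2.5],"rotation":[0,0,0],"fingers":60},{"dp":[28,-24.5,2.5],"rotation":[0,0,0],"fingers":60},{"dp":[28,-24.5,2.5],"rotation":[0,0,0],"fingers":60}]'; python3 -c "
from h import *
go(.495,-.0873,.36,7.5)"
```

```text
clock: 1.1
eef_pos: [0.4304, -0.1897, 0.3695]
tcp_rot: [0.987, 0.162, -0.001, -0.001]
ft_force: [1.4, -0.0, 0.5]
gripper_width: 0.705
dp [ 94.  -76.3   9.4] rot [-0.07  0.14 11.17] at [ 0.4304 -0.1897  0.3695] F [ 1.4 -0.   0.5] w 0.705 t 1.1
```

```bash
python3 -m creep '[{"dp":[28,-23,2.5],"rotation":[0,0,0],"fingers":60},{"dp":[28,-23,2.5],"rotation":[0,0,0],"fingers":60},{"dp":[22,-18,2.5],"rotation":[0,0,0],"fingers":60},{"dp":[12,-9,1],"rotation":[0,0,0],"fingers":60},{"dp":[0,0,0],"rotation":[0,0,5.6],"fingers":60},{"dp":[0,0,0],"rotation":[0,0,5.6],"fingers":60},{"dp":[0,0,0],"rotation":[0,0,0],"fingers":60}]'; python3 -c "
from h import *
go(.495,-.0873,.36,7.5)
im=vision.capture('wrist'); cv2.imwrite('pics/w1.png',im[:,:,::-1])
c=vision.calibration('wrist'); print(proj(c,[[.495,-.0873,.114],[.495,-.0873,.04]]))"
```

```text
clock: 1.68
eef_pos: [0.4967, -0.0781, 0.3587]
tcp_rot: [0.998, 0.066, -0.002, -0.002]
ft_force: [0.3, 0.1, 0.3]
gripper_width: 0.7
dp [-2.9  8.9 -1.3] rot [-0.19  0.23  0.05] at [ 0.4967 -0.0781  0.3587] F [0.3 0.1 0.3] w 0.7 t 1.68
[[332.88806546 257.59368465]
 [329.21517076 224.21111055]]
```

View pics/w1.png

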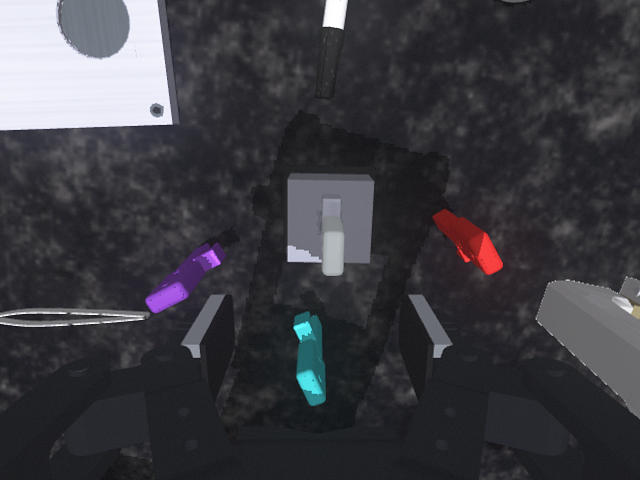

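The wrist view shows the white grip top at (333,258), against (333,257.6) projected. The lip points straight up the image and the stand is square to it, so yaw is right. Centre and descend.

```bash
python3 -m creep '[{"dp":[-3,9,0],"rotation":[-0.2,0.2,0],"fingers":50},{"dp":[0,0,25],"rotation":[0,0,0],"fingers":50},{"dp":[0,0,25],"rotation":[0,0,0],"fingers":50},{"dp":[0,0,0],"rotation":[0,0,0],"fingers":50}]'; python3 -c "
from h import *
go(.495,-.0873,.251,7.5)"
```

```text
clock: 2.07
eef_pos: [0.4946, -0.0906, 0.3088]
tcp_rot: [0.997, 0.074, 0.002, 0.001]
ft_force: [-0.7, 0.9, -0.8]
gripper_width: 0.589
dp [ 0.7 -3.4 57.8] rot [ 0.16 -0.21  1.  ] at [ 0.4946 -0.0906  0.3088] F [-0.7  0.9 -0.8] w 0.589 t 2.07
```

```bash
python3 -m creep '[{"dp":[0.7,-3.4,19],"rotation":[0.1,-0.2,1],"fingers":45},{"dp":[0,0,19],"rotation":[0,0,0],"fingers":45},{"dp":[0,0,19],"rotation":[0,0,0],"fingers":45},{"dp":[0,0,0],"rotation":[0,0,0],"fingers":45},{"dp":[0,0,0],"rotation":[0,0,0],"fingers":45}]'; python3 -c "
from h import *
go(.495,-.0873,.251,7.5)"
```

```text
clock: 2.48
eef_pos: [0.495, -0.0914, 0.2535]
tcp_rot: [0.998, 0.068, 0.001, 0.001]
ft_force: [0.6, 0.3, 0.9]
gripper_width: 0.527
dp [ 0.5 -4.1  2.5] rot [ 0.14 -0.07  0.31] at [ 0.495  -0.0914  0.2535] F [0.6 0.3 0.9] w 0.527 t 2.48
```

```bash
python3 -m creep '[{"dp":[0.5,-4,2.5],"rotation":[0,0,0],"fingers":45},{"dp":[0,0,0],"rotation":[0,0,0],"fingers":45},{"dp":[0,0,0],"rotation":[0,0,0],"fingers":45}]'; python3 -c "
from h import *
go(.495,-.0873,.251,7.5)"
```

```text
clock: 2.73
eef_pos: [0.4959, -0.0881, 0.2542]
tcp_rot: [0.998, 0.068, 0.002, 0.002]
ft_force: [-0.4, -0.0, -1.6]
gripper_width: 0.531
dp [-0.8 -0.9  3.2] rot [ 0.21 -0.24  0.35] at [ 0.4959 -0.0881  0.2542] F [-0.4 -0.  -1.6] w 0.531 t 2.73
```

```bash
python3 -m creep '[{"dp":[-0.8,-0.8,3],"rotation":[0.2,-0.2,0.3],"fingers":45},{"dp":[0,0,0],"rotation":[0,0,0],"fingers":0},{"dp":[0,0,0],"rotation":[0,0,0],"fingers":0},{"dp":[0,0,0],"rotation":[0,0,0],"fingers":0},{"dp":[0,0,0],"rotation":[0,0,0],"fingers":0},{"dp":[0,0,0],"rotation":[0,0,0],"fingers":0},{"dp":[0,0,0],"rotation":[0,0,0],"fingers":0},{"dp":[0,0,0],"rotation":[0,0,0],"fingers":0}]'; python3 -c "
from h import *
go(.495,-.0873,.251,7.5)"
```

```text
clock: 3.4
eef_pos: [0.4957, -0.0872, 0.2534]
tcp_rot: [0.998, 0.066, 0.002, 0.0]
ft_force: [-0.4, -0.1, -0.5]
gripper_width: 0.133
dp [-0.7  0.   2.4] rot [ 0.05 -0.23  0.09] at [ 0.4957 -0.0872  0.2534] F [-0.4 -0.1 -0.5] w 0.133 t 3.4
```

Width 11–12 mm, so the grip is held, with the nose about 243.4 mm below the TCP. Lift straight up.

```bash
python3 -m creep '[{"dp":[0,0,-10],"rotation":[0,0,0],"fingers":0},{"dp":[0,0,-15],"rotation":[0,0,0],"fingers":0},{"dp":[0,0,-20],"rotation":[0,0,0],"fingers":0},{"dp":[0,0,-25],"rotation":[0,0,0],"fingers":0},{"dp":[0,0,-25],"rotation":[0,0,0],"fingers":0},{"dp":[0,0,0],"rotation":[0,0,0],"fingers":0}]'; python3 -c "
from h import *
go(.597,.203,.33,7.5)
im=vision.capture('wrist'); cv2.imwrite('pics/w2.png',im[:,:,::-1])"
```

```text
clock: 3.9
eef_pos: [0.4955, -0.0872, 0.3541]
tcp_rot: [0.998, 0.066, 0.002, 0.0]
ft_force: [1.4, -0.5, -0.2]
gripper_width: 0.133
dp [ 138.8 -274.3   24.4] rot [ 0.02 -0.18  0.08] at [ 0.4955 -0.0872  0.3541] F [ 1.4 -0.5 -0.2] w 0.133 t 3.9
```

View pics/w2.png

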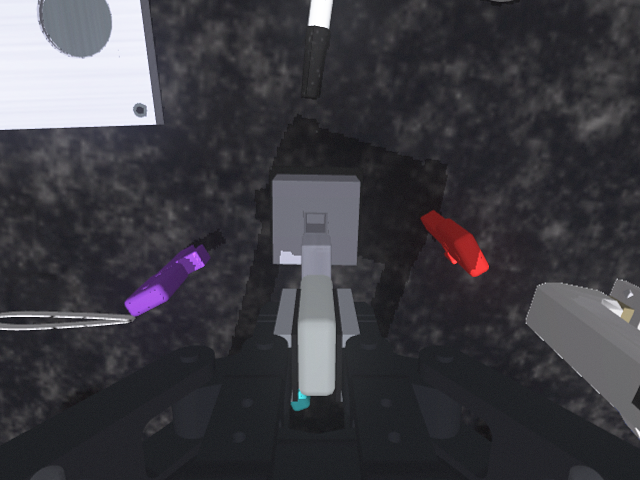

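The pusher is out of the hole and held upright; the other tools are undisturbed. Next I go over the ring's hole. Pushing from inside, on the leading inner wall, makes the ring trail stably.

```bash
python3 -m creep '[{"dp":[8,-15,0],"rotation":[0,0,0],"fingers":0},{"dp":[13,-26,0],"rotation":[0,0,0],"fingers":0},{"dp":[13,-26,0],"rotation":[0,0,0],"fingers":0},{"dp":[13,-26,0],"rotation":[0,0,0],"fingers":0},{"dp":[13,-26,0],"rotation":[0,0,0],"fingers":0},{"dp":[13,-26,0],"rotation":[0,0,0],"fingers":0},{"dp":[13,-26,0],"rotation":[0,0,0],"fingers":0},{"dp":[13,-26,0],"rotation":[0,0,0],"fingers":0},{"dp":[13,-26,0],"rotation":[0,0,0],"fingers":0},{"dp":[13,-26,0],"rotation":[0,0,0],"fingers":0},{"dp":[10,-20,0],"rotation":[0,0,0],"fingers":0},{"dp":[0,0,0],"rotation":[0,0,0],"fingers":0}]'; python3 -c "
from h import *
go(.597,.203,.30,7.5)
"
```

```text
clock: 4.95
eef_pos: [0.5931, 0.2091, 0.3439]
tcp_rot: [0.998, 0.064, -0.005, 0.001]
ft_force: [-0.5, -0.1, -0.1]
gripper_width: 0.132
dp [ 3.5  6.4 43.9] rot [ 0.1   0.55 -0.18] at [0.5931 0.2091 0.3439] F [-0.5 -0.1 -0.1] w 0.132 t 4.95
```

```bash
python3 -m creep '[{"dp":[3.5,6.4,10],"rotation":[0,0.5,0],"fingers":0},{"dp":[0,0,15],"rotation":[0,0,0],"fingers":0},{"dp":[0,0,18],"rotation":[0,0,0],"fingers":0},{"dp":[0,0,0],"rotation":[0,0,0],"fingers":0},{"dp":[0,0,0],"rotation":[0,0,0],"fingers":0}]'; python3 -c "
from h import *
go(.597,.203,.262,7.5)
for n in ('top','scene'):
  im=vision.capture(n)[:,:,::-1]; c=vision.calibration(n); p,r=tcp(); nose=p+r.apply([0,0,.2434]); u=proj(c,[nose,[.597,.203,.025]]);print(n,nose,u)
  x,y=u[0].astype(int); cr=im[max(0,y-60):y+60,x-80:x+80]; cv2.imwrite('pics/%s3.png'%n,cv2.resize(cr,None,fx=4,fy=4,interpolation=cv2.INTER_CUBIC))
"
```

```text
clock: 5.37
eef_pos: [0.5956, 0.2033, 0.2958]
tcp_rot: [0.998, 0.066, -0.003, 0.002]
ft_force: [0.3, -0.2, -0.4]
gripper_width: 0.135
dp [ 1.6  0.3 33.8] rot [0.2  0.38 0.04] at [0.5956 0.2033 0.2958] F [ 0.3 -0.2 -0.4] w 0.135 t 5.37
top [0.59364989 0.20203128 0.0522167 ] [[270.21539237 207.8471728 ]
 [270.91110703 209.67960375]]
scene [0.59428528 0.20230124 0.05296426] [[267.62521679 229.83658144]
 [267.48605067 240.69165204]]
```

View pics/scene3.png

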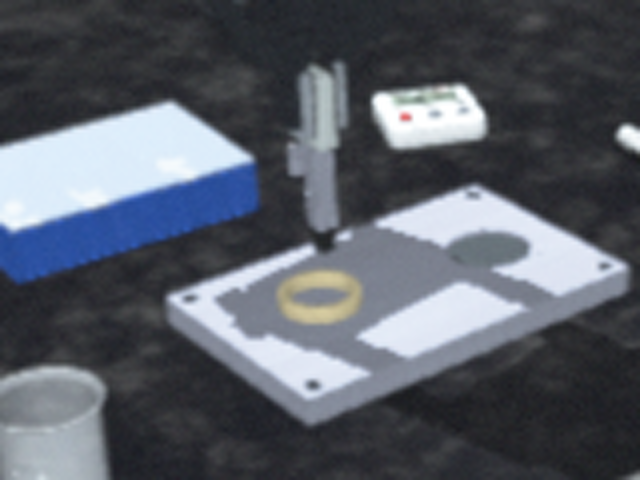

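View pics/top3.png

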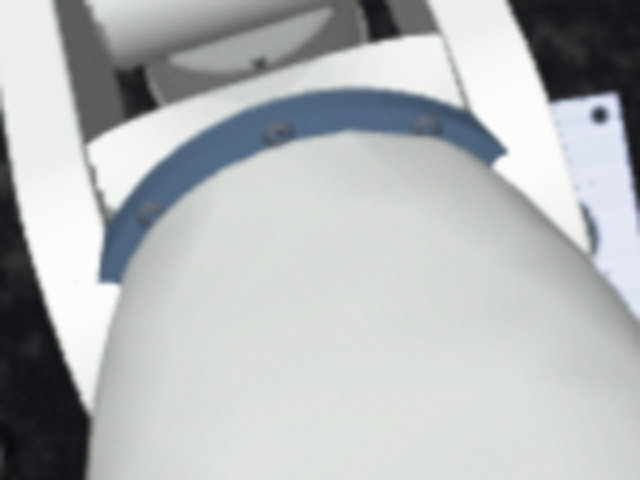

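The nose (scene px 268,231) hangs above the ring hole (267,240), matching the projection. I'll lower it inside, targeting the nose point itself.

```bash
cat >> h.py <<'E'
def nose(x,y,z,yaw=7.5,L=.2434):
    p,r=tcp(); t=R.from_euler('z',yaw,degrees=True)*R.from_quat([1,0,0,0]); n=p+r.apply([0,0,L])
    tgt=np.array([x,y,z])-t.apply([0,0,L])
    print("dp",np.round(r.inv().apply(tgt-p)*1000,1),"rot",np.round((r.inv()*t).as_rotvec(degrees=True),2),"nose",np.round(n,4),"F",np.round(state()["ft_force"],1),"w",round(state()["gripper_width"],3),"t",round(state()["clock"],2))
E
python3 -m creep '[{"dp":[1.6,0.3,15],"rotation":[0.2,0.4,0],"fingers":0},{"dp":[0,0,13],"rotation":[0,0,0],"fingers":0},{"dp":[0,0,2],"rotation":[0,0,0],"fingers":0},{"dp":[0,0,0],"rotation":[0,0,0],"fingers":0}]'; python3 -c "
from h import *
nose(.597,.203,.0195)
"
```

```text
clock: 5.8
eef_pos: [0.5983, 0.2028, 0.2688]
tcp_rot: [0.998, 0.065, 0.003, -0.001]
ft_force: [-0.2, 0.6, 0.1]
gripper_width: 0.128
dp [-1.3 -0.4  5.9] rot [-0.05 -0.33 -0.01] nose [0.5996 0.2032 0.0254] F [-0.2  0.6  0.1] w 0.128 t 5.8
```

```bash
python3 -m creep '[{"dp":[-1.3,-0.4,3],"rotation":[0,-0.3,0],"fingers":0},{"dp":[0,0,2.5],"rotation":[0,0,0],"fingers":0},{"dp":[0,0,0],"rotation":[0,0,0],"fingers":0},{"dp":[0,0,0],"rotation":[0,0,0],"fingers":0}]'; python3 -c "
from h import *
nose(.597,.203,.0195)
im=vision.capture('scene')[:,:,::-1]; cv2.imwrite('pics/s4.png',cv2.resize(im[180:300,190:350],None,fx=5,fy=5,interpolation=cv2.INTER_CUBIC))
"
```

```text
clock: 6.13
eef_pos: [0.5972, 0.2032, 0.2646]
tcp_rot: [0.998, 0.065, 0.001, -0.001]
ft_force: [-0.1, 0.3, -0.6]
gripper_width: 0.128
dp [-0.3  0.1  1.7] rot [-0.06 -0.07 -0.02] nose [0.5975 0.2035 0.0212] F [-0.1  0.3 -0.6] w 0.128 t 6.13
```

View pics/s4.png

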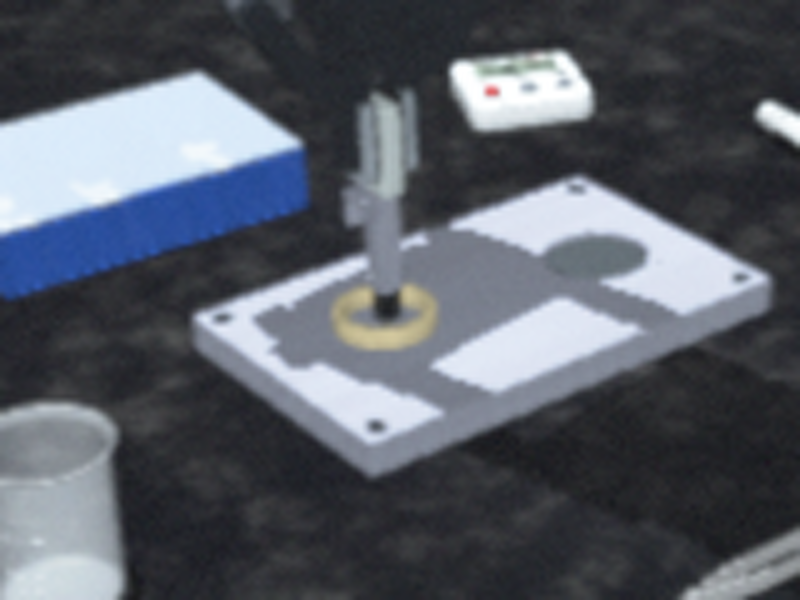

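The nose is inside the ring with cream visible all round. I'll lower about 2.5 mm more and compute the push.

```bash
python3 -m creep '[{"dp":[-0.3,0,2.3],"rotation":[0,0,0],"fingers":0},{"dp":[0,0,0],"rotation":[0,0,0],"fingers":0},{"dp":[0,0,0],"rotation":[0,0,0],"fingers":0}]'; python3 -c "
from h import *
nose(.6088,.0796,.0185)
"
```

```text
clock: 6.43
eef_pos: [0.5971, 0.2033, 0.2628]
tcp_rot: [0.998, 0.065, 0.001, -0.001]
ft_force: [0.7, 0.1, 0.2]
gripper_width: 0.132
dp [ -4.6 124.1   0.7] rot [-0.07 -0.14 -0.01] nose [0.5977 0.2036 0.0194] F [0.7 0.1 0.2] w 0.132 t 6.43
```

```bash
python3 -m creep '[{"dp":[-0.2,4,0.2],"rotation":[0,0,0],"fingers":0},{"dp":[-0.2,5,0.2],"rotation":[0,0,0],"fingers":0},{"dp":[-0.2,6,0.2],"rotation":[0,0,0],"fingers":0},{"dp":[-0.2,6,0],"rotation":[0,0,0],"fingers":0},{"dp":[-0.2,6,0],"rotation":[0,0,0],"fingers":0},{"dp":[-0.2,6,0],"rotation":[0,0,0],"fingers":0},{"dp":[-0.2,6,0],"rotation":[0,0,0],"fingers":0},{"dp":[-0.2,6,0],"rotation":[0,0,0],"fingers":0},{"dp":[-0.2,6,0],"rotation":[0,0,0],"fingers":0},{"dp":[-0.2,5,0],"rotation":[0,0,0],"fingers":0},{"dp":[-0.2,4,0],"rotation":[0,0,0],"fingers":0},{"dp":[0,0,0],"rotation":[0,0,0],"fingers":0}]'; python3 -c "
from h import *
nose(.6088,.0796,.0185)
im=vision.capture('scene')[:,:,::-1]; cv2.imwrite('pics/s5.png',cv2.resize(im[180:300,210:370],None,fx=5,fy=5,interpolation=cv2.INTER_CUBIC))
"
```

```text
clock: 7.43
eef_pos: [0.6035, 0.1361, 0.2623]
tcp_rot: [0.998, 0.065, 0.001, -0.001]
ft_force: [-0.2, 0.9, 0.0]
gripper_width: 0.127
dp [-2.  56.7  0.3] rot [-0.09 -0.16 -0.07] nose [0.6041 0.1366 0.0189] F [-0.2  0.9  0. ] w 0.127 t 7.43
```

View pics/s5.png

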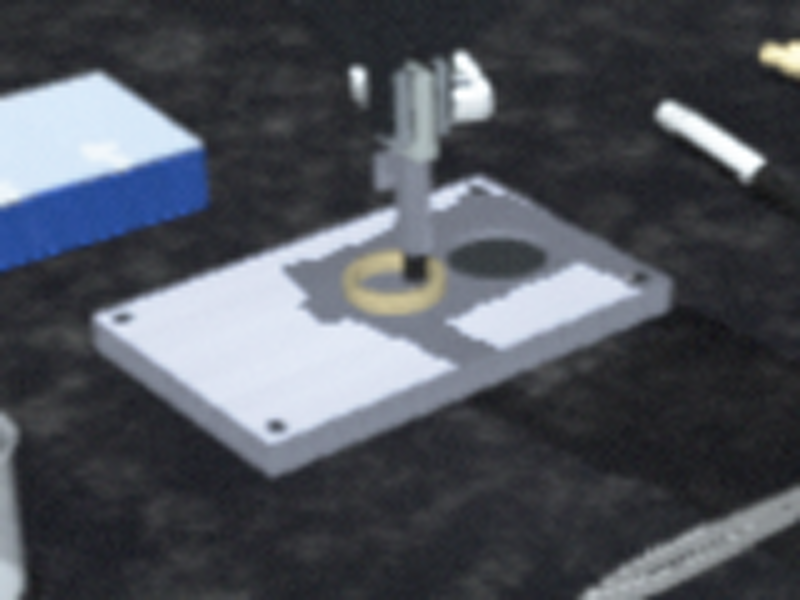

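The ring slides with the nose against its leading inner wall, heading for the pocket. Continue.

```bash
python3 -m creep '[{"dp":[-0.2,4,0],"rotation":[0,0,0],"fingers":0},{"dp":[-0.2,5,0],"rotation":[0,0,0],"fingers":0},{"dp":[-0.2,6,0],"rotation":[0,0,0],"fingers":0},{"dp":[-0.2,6,0],"rotation":[0,0,0],"fingers":0},{"dp":[-0.2,6,0],"rotation":[0,0,0],"fingers":0},{"dp":[-0.2,6,0],"rotation":[0,0,0],"fingers":0},{"dp":[-0.2,5,0],"rotation":[0,0,0],"fingers":0},{"dp":[-0.2,5,0],"rotation":[0,0,0],"fingers":0},{"dp":[-0.2,4,0],"rotation":[0,0,0],"fingers":0},{"dp":[-0.2,4,0],"rotation":[0,0,0],"fingers":0},{"dp":[0,3,0],"rotation":[0,0,0],"fingers":0},{"dp":[0,0,0],"rotation":[0,0,0],"fingers":0}]'; python3 -c "
from h import *
nose(.6088,.0796,.0185)
im=vision.capture('scene')[:,:,::-1]; cv2.imwrite('pics/s6.png',cv2.resize(im[180:300,230:390],None,fx=5,fy=5,interpolation=cv2.INTER_CUBIC))
"
```

```text
clock: 8.48
eef_pos: [0.609, 0.0771, 0.2621]
tcp_rot: [0.998, 0.065, 0.001, -0.001]
ft_force: [-0.1, 0.5, -0.1]
gripper_width: 0.13
dp [ 0.1 -2.5  0.2] rot [-0.11 -0.17 -0.05] nose [0.6096 0.0777 0.0187] F [-0.1  0.5 -0.1] w 0.13 t 8.48
```

View pics/s6.png

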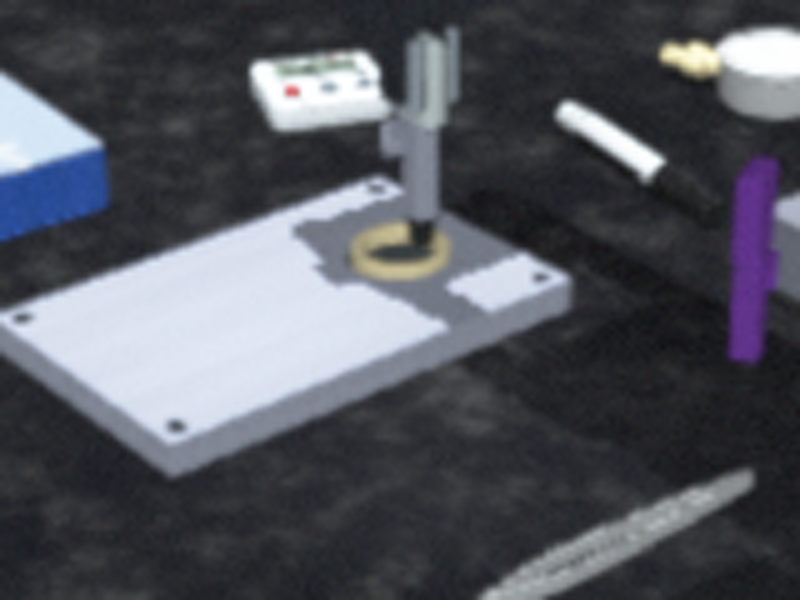

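The ring's visible side is shorter now (58 crop px against 65 earlier), so it has probably dropped in. I'll back the nose off the wall, raise it and inspect.

```bash
python3 -m creep '[{"dp":[0,-5,0],"rotation":[0,0,0],"fingers":0},{"dp":[0,-3,0],"rotation":[0,0,0],"fingers":0},{"dp":[0,0,-8],"rotation":[0,0,0],"fingers":0},{"dp":[0,0,-20],"rotation":[0,0,0],"fingers":0},{"dp":[0,0,-30],"rotation":[0,0,0],"fingers":0},{"dp":[0,0,-30],"rotation":[0,0,0],"fingers":0},{"dp":[-35,0,-15],"rotation":[0,0,0],"fingers":0},{"dp":[-38,0,0],"rotation":[0,0,0],"fingers":0},{"dp":[-38,0,0],"rotation":[0,0,0],"fingers":0},{"dp":[0,0,0],"rotation":[0,0,0],"fingers":0}]'; python3 -c "
from h import *
nose(.505,.389,.11)
im=vision.capture('scene')[:,:,::-1]; cv2.imwrite('pics/s7.png',cv2.resize(im[200:280,230:350],None,fx=6,fy=6,interpolation=cv2.INTER_CUBIC))
im=vision.capture('top')[:,:,::-1]; cv2.imwrite('pics/t7.png',im)
im=vision.capture('wrist')[:,:,::-1]; cv2.imwrite('pics/w7.png',im)
"
```

```text
clock: 9.37
eef_pos: [0.494, 0.0738, 0.372]
tcp_rot: [0.998, 0.067, 0.001, -0.001]
ft_force: [0.0, -0.5, -0.7]
gripper_width: 0.132
dp [  53.1 -310.9   19.1] rot [-0.08 -0.15  0.2 ] nose [0.4945 0.0742 0.1286] F [ 0.  -0.5 -0.7] w 0.132 t 9.37
```

View pics/s7.png

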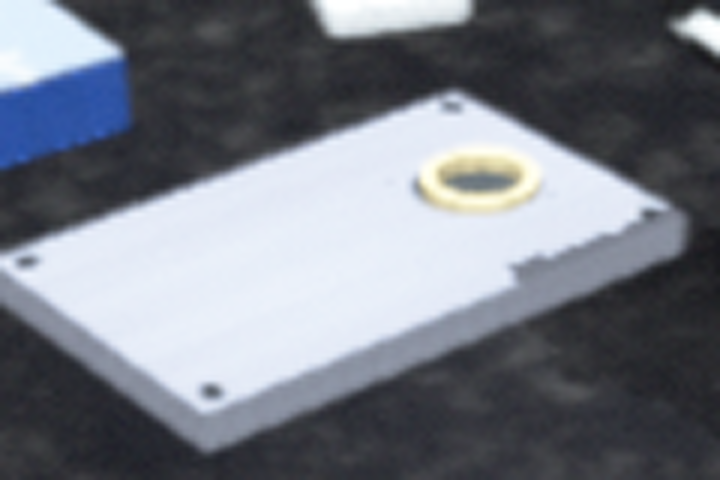

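View pics/w7.png

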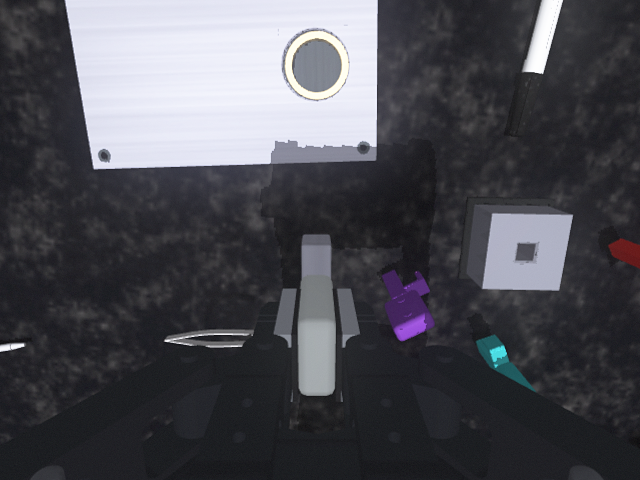

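The ring sits in the pocket with a thin dark gap on its +y side (scene crop 418,190), and looks level. I'll check it numerically in the wrist view by comparing ring centre and size for a seated height (z 0.021) and an unseated one (0.025).

```bash
python3 - <<'E'
from h import *
np.set_printoptions(precision=4,suppress=True)
def circ(c,im,roi,zs):
    x0,y0,x1,y1=roi; b=im.astype(int); m=np.zeros(im.shape[:2],np.uint8); m[y0:y1,x0:x1]=((b[...,2]-b[...,0])[y0:y1,x0:x1]>12)
    n,l,s,_=cv2.connectedComponentsWithStats(m); k=1+np.argmax(s[1:,4]); ct=cv2.findContours((l==k).astype(np.uint8),cv2.RETR_EXTERNAL,cv2.CHAIN_APPROX_NONE)[0][0][:,0]
    print(s[k])
    for z in zs:
        P=np.array([onz(c,p,z)[:2] for p in ct]); (cx,cy),r=cv2.minEnclosingCircle((P*1000).astype(np.float32)); print(z,cx,cy,"d",2*r, cv2.fitEllipse((P*1000).astype(np.float32)))
circ(vision.calibration("wrist"),cv2.imread("pics/w7.png"),(270,15,365,115),(.021,.025))
c=vision.calibration("top"); t=cv2.imread("pics/t7.png"); print(proj(c,[.6078,.0903,.021]))
c=vision.calibration("scene")
# scene top-face height test: inner/outer
cv2.imwrite("pics/w7c.png",cv2.resize(cv2.imread("pics/w7.png")[10:120,260:380],None,fx=5,fy=5,interpolation=cv2.INTER_CUBIC))
E
```

```text
[ 285   31   64   69 1215]
0.021 610.1174926757812 89.20845031738281 d 46.28837966918945 ((610.1441650390625, 89.17227935791016), (45.38414764404297, 45.66596984863281), 105.56285095214844)
0.025 609.6079711914062 89.1351089477539 d 45.71204376220703 ((609.6342163085938, 89.09939575195312), (44.819007873535156, 45.09732437133789), 105.56404113769531)
[[327.3016 205.5234]]
```

View pics/w7c.png

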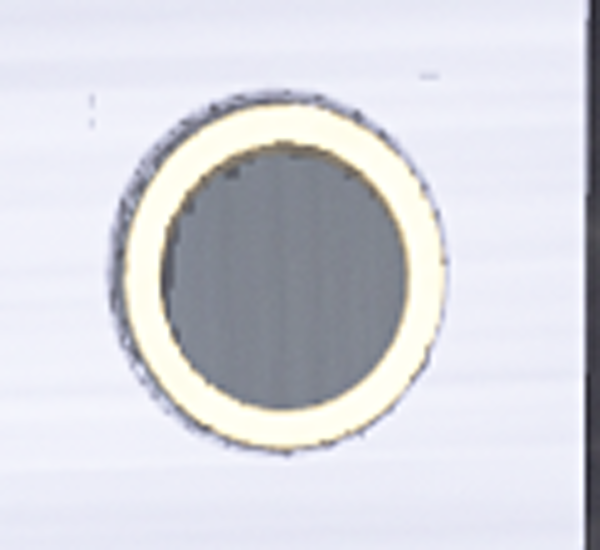

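View pics/t7.png

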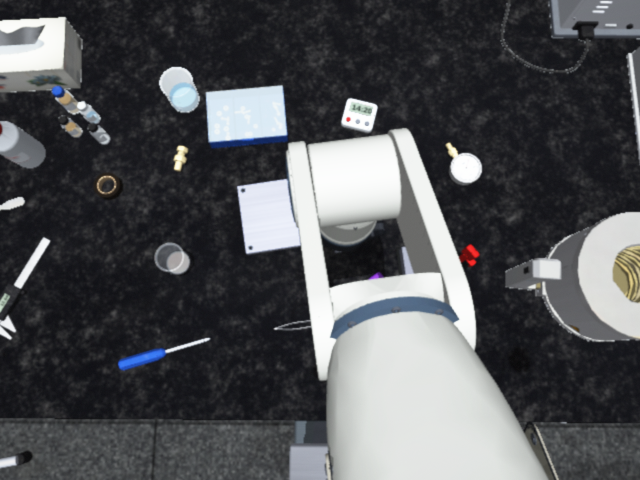

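The ring is seated: 46.3 mm diameter at z 0.021, with the pocket wall visible around it. Before moving to the beaker I'll check its centre by overlaying predicted rim circles on both views.

```bash
python3 - <<'E'
from h import *
o=[]
for n,f in (("top","t7"),("scene","scene0")):
    im=cv2.imread(f"pics/{f}.png"); c=vision.calibration(n)
    u=proj(c,[.492,.387,.035])[0].astype(int); x,y=u-32
    cr=cv2.resize(im[y:y+64,x:x+64],None,fx=6,fy=6,interpolation=cv2.INTER_CUBIC)
    for r,z,k in ((.0275,.07,(0,255,0)),(.026,.0,(0,0,255))):
        a=np.linspace(0,6.283,60); P=np.c_[.492+r*np.cos(a),.387+r*np.sin(a),0*a+z]
        q=(proj(c,P)-[x,y]+.5)*6
        for v in q: cv2.circle(cr,tuple(int(i) for i in v),1,k,-1)
    o.append(cr)
cv2.imwrite("pics/bk.png",np.hstack(o))
E
```

View pics/bk.png

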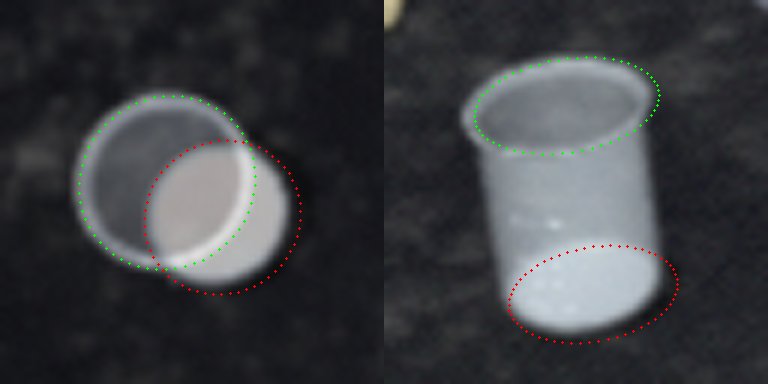

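The top overlay puts the rim about 1 mm further +y and the scene view about 2 mm, so the estimate is now (0.4925,0.3885). I'll take a closer wrist view on the way.

```bash
python3 -m creep '[{"dp":[-4,-15,0],"rotation":[0,0,0],"fingers":0},{"dp":[-1,-28,0],"rotation":[0,0,0],"fingers":0},{"dp":[-1,-28,0],"rotation":[0,0,0],"fingers":0},{"dp":[-1,-28,0],"rotation":[0,0,0],"fingers":0},{"dp":[-1,-28,0],"rotation":[0,0,0],"fingers":0},{"dp":[-1,-28,0],"rotation":[0,0,0],"fingers":0},{"dp":[-1,-28,0],"rotation":[0,0,0],"fingers":0},{"dp":[-1,-28,0],"rotation":[0,0,0],"fingers":0},{"dp":[-1,-28,0],"rotation":[0,0,0],"fingers":0},{"dp":[-1,-28,0],"rotation":[0,0,0],"fingers":0},{"dp":[0,-20,0],"rotation":[0,0,0],"fingers":0},{"dp":[0,0,0],"rotation":[0,0,0],"fingers":0}]'; python3 - <<'E'
from h import *
nose(.505,.389,.11)
im=vision.capture('wrist')[:,:,::-1].copy(); c=vision.calibration('wrist'); cv2.imwrite('pics/w8.png',im)
for x0,y0,k in ((.492,.387,(0,255,0)),(.4925,.3885,(0,0,255))):
    a=np.linspace(0,6.283,80)
    for v in proj(c,np.c_[x0+.0275*np.cos(a),y0+.0275*np.sin(a),0*a+.07]): cv2.circle(im,tuple(int(i) for i in v),1,k,-1)
cv2.imwrite('pics/w8o.png',im)
E
```

```text
clock: 10.52
eef_pos: [0.4614, 0.3786, 0.374]
tcp_rot: [0.998, 0.066, 0.01, -0.003]
ft_force: [0.0, -0.6, -0.8]
gripper_width: 0.129
dp [44.1 -4.5 21.5] rot [-0.22 -1.18  0.05] nose [0.4663 0.3802 0.1306] F [ 0.  -0.6 -0.8] w 0.129 t 10.52
```

View pics/w8o.png

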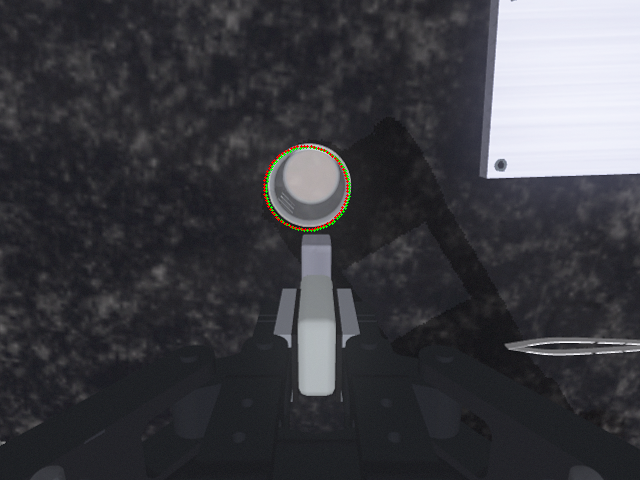

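The wrist overlay agrees (rim px 265–351 x 143–230) with centre about (0.493,0.3885). The hang target for the pusher axis is 13 mm outward along the lip, at (0.506,0.390).

```bash
python3 -m creep '[{"dp":[15,-2,0],"rotation":[-0.2,-1.1,0],"fingers":0},{"dp":[15,-2,0],"rotation":[0,0,0],"fingers":0},{"dp":[14,-2,5],"rotation":[0,0,0],"fingers":0},{"dp":[0,0,5],"rotation":[0,0,0],"fingers":0},{"dp":[0,0,0],"rotation":[0,0,0],"fingers":0},{"dp":[0,0,0],"rotation":[0,0,0],"fingers":0}]'; python3 - <<'E'
from h import *
nose(.5059,.3902,.09)
E
```

```text
clock: 11.07
eef_pos: [0.5088, 0.3882, 0.3615]
tcp_rot: [0.998, 0.066, -0.001, 0.002]
ft_force: [0.2, -0.5, -0.5]
gripper_width: 0.131
dp [-2.5 -2.5 28.1] rot [0.23 0.13 0.11] nose [0.5084 0.3871 0.1181] F [ 0.2 -0.5 -0.5] w 0.131 t 11.07
```

```bash
python3 -m creep '[{"dp":[-2.5,-2.5,10],"rotation":[0.2,0.1,0],"fingers":0},{"dp":[0,0,15],"rotation":[0,0,0],"fingers":0},{"dp":[0,0,0],"rotation":[0,0,0],"fingers":0},{"dp":[0,0,0],"rotation":[0,0,0],"fingers":0}]'; python3 - <<'E'
from h import *
nose(.5059,.3902,.09)
im=vision.capture('scene')[:,:,::-1]; cv2.imwrite('pics/s9.png',cv2.resize(im[205:315,150:250],None,fx=5,fy=5,interpolation=cv2.INTER_CUBIC))
im=vision.capture('wrist')[:,:,::-1]; cv2.imwrite('pics/w9.png',im)
E
```

```text
clock: 11.4
eef_pos: [0.5042, 0.389, 0.3351]
tcp_rot: [0.998, 0.066, -0.001, 0.0]
ft_force: [0.3, 0.6, 0.7]
gripper_width: 0.13
dp [ 1.9 -1.   1.7] rot [0.02 0.07 0.05] nose [0.5039 0.3888 0.0917] F [0.3 0.6 0.7] w 0.13 t 11.4
```

View pics/s9.png

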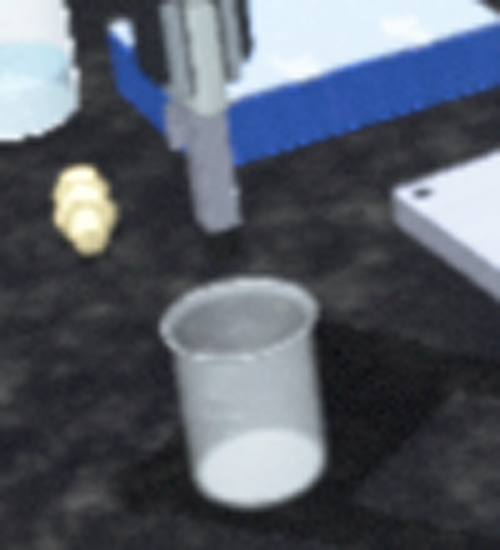

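View pics/w9.png

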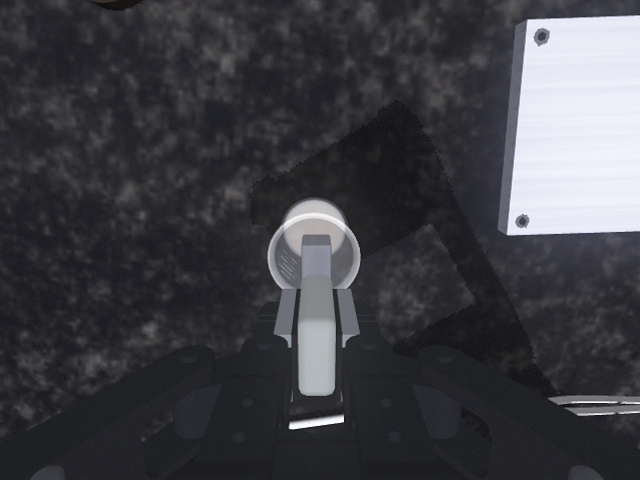

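```bash
python3 - <<'E'
from h import *
np.set_printoptions(precision=4,suppress=True)
c=vision.calibration('wrist'); p,r=tcp()
a=np.linspace(0,6.283,200)
q=proj(c,np.c_[.493+.0275*np.cos(a),.3885+.0275*np.sin(a),0*a+.07]); print("rim pred",q.min(0),q.max(0))
# pusher: origin nose, x along tool x
o=p+r.apply([0,0,.2434])
def P(x,y,z): return o+r.apply([x/1e3,-y/1e3,-z/1e3])
print("lip outer top corners",proj(c,[P(22,6,56),P(22,-6,56)]), "grip top",proj(c,[P(-13,6,104),P(-13,-6,104),P(13,0,104)]))
im=cv2.imread("pics/w9.png"); cv2.imwrite("pics/w9c.png",cv2.resize(im[190:410,240:400],None,fx=2.7,fy=2.7,interpolation=cv2.INTER_CUBIC))
E
```

```text
rim pred [266.9957 215.9017] [359.8181 303.8482]
lip outer top corners [[299.3726 246.2377]
 [330.0532 246.2211]] grip top [[294.5535 402.7629]
 [334.1549 402.7402]
 [314.1957 325.0323]]
```

View pics/w9c.png

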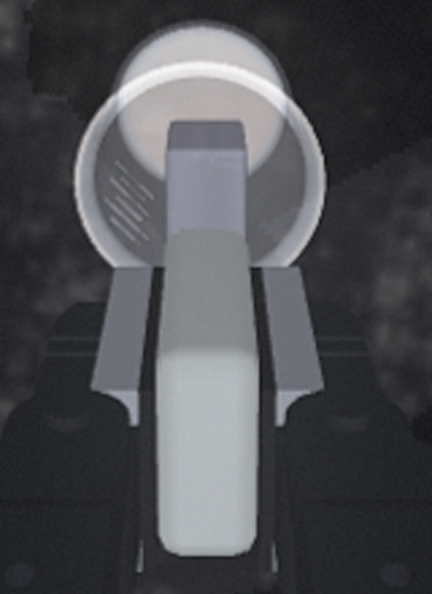

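The lip matches its prediction (crop edge 245.5 against 246.2). The rim's far edge reads about 2 mm further +x than assumed, so I'll take a compromise centre of (0.494,0.3885) and pusher axis (0.507,0.390). Then a partial descent and another look.

```bash
python3 -m creep '[{"dp":[3.2,-1.2,0],"rotation":[0,0,0],"fingers":0},{"dp":[0,0,0],"rotation":[0,0,0],"fingers":0},{"dp":[0,0,6],"rotation":[0,0,0],"fingers":0},{"dp":[0,0,0],"rotation":[0,0,0],"fingers":0}]'; python3 - <<'E'
from h import *
nose(.507,.3902,.04)
E
```

```text
clock: 11.83
eef_pos: [0.5077, 0.3913, 0.3312]
tcp_rot: [0.998, 0.066, 0.001, -0.001]
ft_force: [-0.4, -0.6, -0.3]
gripper_width: 0.129
dp [-1.   1.  47.8] rot [-0.08 -0.11  0.07] nose [0.5081 0.3917 0.0878] F [-0.4 -0.6 -0.3] w 0.129 t 11.83
```

```bash
python3 -m creep '[{"dp":[-0.6,0.8,8],"rotation":[0,0,0],"fingers":0},{"dp":[0,0,10],"rotation":[0,0,0],"fingers":0},{"dp":[0,0,10],"rotation":[0,0,0],"fingers":0},{"dp":[0,0,10],"rotation":[0,0,0],"fingers":0},{"dp":[0,0,0],"rotation":[0,0,0],"fingers":0},{"dp":[0,0,0],"rotation":[0,0,0],"fingers":0}]'; python3 - <<'E'
from h import *
nose(.507,.3902,.022)
im=vision.capture('scene')[:,:,::-1]; cv2.imwrite('pics/s10.png',cv2.resize(im[205:315,150:250],None,fx=5,fy=5,interpolation=cv2.INTER_CUBIC))
im=vision.capture('wrist')[:,:,::-1]; cv2.imwrite('pics/w10.png',im)
c=vision.calibration('wrist');a=np.linspace(0,6.283,200)
q=proj(c,np.c_[.494+.0275*np.cos(a),.3885+.0275*np.sin(a),0*a+.07]); print("rim pred",q.min(0),q.max(0))
E
```

```text
clock: 12.33
eef_pos: [0.507, 0.3901, 0.288]
tcp_rot: [0.998, 0.066, 0.0, -0.0]
ft_force: [-0.2, -0.4, -0.8]
gripper_width: 0.136
dp [ 0.  -0.1 22.6] rot [-0.04 -0.04  0.07] nose [0.5071 0.3903 0.0446] F [-0.2 -0.4 -0.8] w 0.136 t 12.33
rim pred [258.60817875 242.8338689 ] [371.84038273 347.57791624]
```

View pics/s10.png

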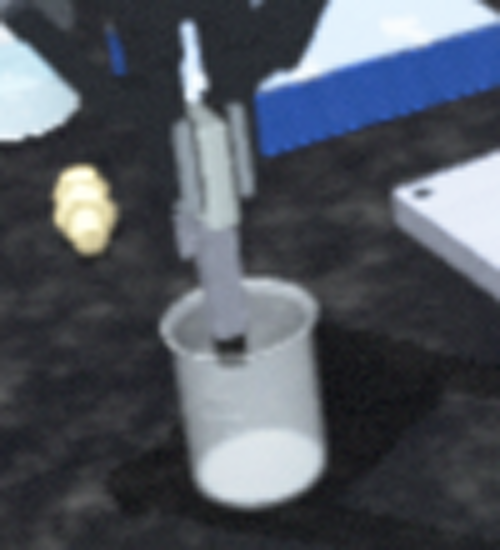

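View pics/w10.png

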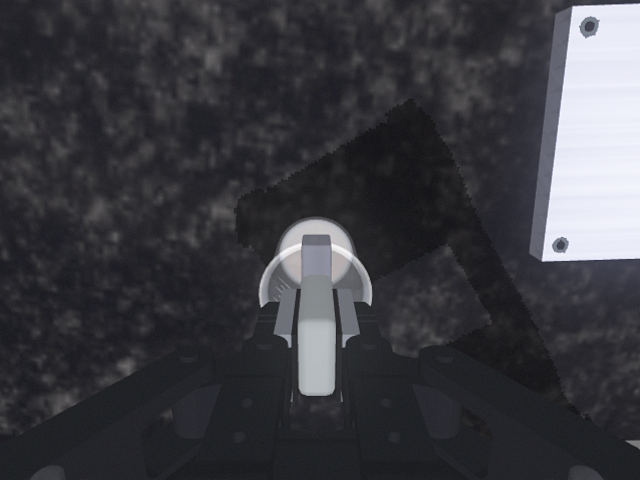

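The rim in the wrist view (259–372, far edge 242) now matches the prediction to under 1 px, and the nose is inside the beaker clear of the wall. Lower until the lip rests on the rim.

```bash
python3 -m creep '[{"dp":[0,0,7],"rotation":[0,0,0],"fingers":0},{"dp":[0,0,7],"rotation":[0,0,0],"fingers":0},{"dp":[0,0,6],"rotation":[0,0,0],"fingers":0},{"dp":[0,0,0],"rotation":[0,0,0],"fingers":0},{"dp":[0,0,0],"rotation":[0,0,0],"fingers":0}]'; python3 - <<'E'
from h import *
nose(.507,.3902,.018)
im=vision.capture('scene')[:,:,::-1]; cv2.imwrite('pics/s11.png',cv2.resize(im[205:315,150:250],None,fx=5,fy=5,interpolation=cv2.INTER_CUBIC))
E
```

```text
clock: 12.85
eef_pos: [0.5074, 0.3905, 0.2676]
tcp_rot: [0.998, 0.066, 0.001, -0.001]
ft_force: [0.4, 0.7, -0.7]
gripper_width: 0.129
dp [-0.5  0.2  6.2] rot [-0.11 -0.17  0.07] nose [0.5081 0.3911 0.0242] F [ 0.4  0.7 -0.7] w 0.129 t 12.85
```

View pics/s11.png

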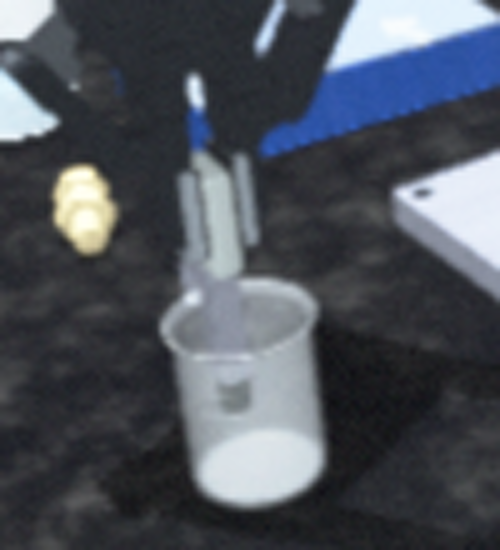

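The outer leg is going down outside the rim, with the nose inside and no contact force. Continue in small steps.

```bash
python3 -m creep '[{"dp":[-0.3,0,2.5],"rotation":[0,-0.1,0],"fingers":0},{"dp":[0,0,2],"rotation":[0,0,0],"fingers":0},{"dp":[0,0,0],"rotation":[0,0,0],"fingers":0},{"dp":[0,0,0],"rotation":[0,0,0],"fingers":0}]'; python3 - <<'E'
from h import *
nose(.507,.3902,.018)
E
python3 -m creep '[{"dp":[0,0,1.2],"rotation":[0,0,0],"fingers":0},{"dp":[0,0,0],"rotation":[0,0,0],"fingers":0}]'; python3 - <<'E'
from h import *
nose(.507,.3902,.018)
E
```

```text
clock: 13.23
eef_pos: [0.5072, 0.3906, 0.2632]
tcp_rot: [0.998, 0.066, 0.001, -0.001]
ft_force: [0.2, -0.3, 0.0]
gripper_width: 0.134
dp [-0.3  0.3  1.8] rot [-0.14 -0.09  0.07] nose [0.5076 0.3912 0.0198] F [ 0.2 -0.3  0. ] w 0.134 t 13.23
clock: 13.4
eef_pos: [0.5073, 0.3906, 0.2621]
tcp_rot: [0.998, 0.066, 0.001, -0.001]
ft_force: [0.8, -0.3, -0.6]
gripper_width: 0.133
dp [-0.3  0.4  0.7] rot [-0.15 -0.11  0.08] nose [0.5077 0.3913 0.0187] F [ 0.8 -0.3 -0.6] w 0.133 t 13.4
```

```bash
python3 -m creep '[{"dp":[0,0,1],"rotation":[0,0,0],"fingers":0},{"dp":[0,0,0],"rotation":[0,0,0],"fingers":0}]';python3 -m creep '[{"dp":[0,0,0.7],"rotation":[0,0,0],"fingers":0},{"dp":[0,0,0],"rotation":[0,0,0],"fingers":0}]'; python3 - <<'E'
from h import *
nose(.507,.3902,.018)
im=vision.capture('scene')[:,:,::-1]; cv2.imwrite('pics/s12.png',cv2.resize(im[205:315,150:250],None,fx=5,fy=5,interpolation=cv2.INTER_CUBIC))
E
```

```text
clock: 13.57
eef_pos: [0.5077, 0.3909, 0.2617]
tcp_rot: [0.998, 0.066, 0.002, -0.002]
ft_force: [-0.7, 0.3, 0.3]
gripper_width: 0.137
clock: 13.73
eef_pos: [0.508, 0.391, 0.2616]
tcp_rot: [0.998, 0.066, 0.002, -0.002]
ft_force: [-0.0, -0.4, 0.7]
gripper_width: 0.129
dp [-1.1  0.7  0.2] rot [-0.22 -0.27  0.08] nose [0.509  0.3921 0.0182] F [-0.  -0.4  0.7] w 0.129 t 13.73
```

View pics/s12.png

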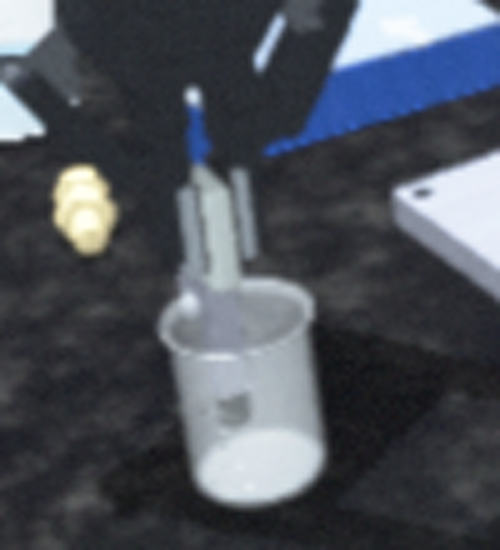

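Descent has stalled at nose z ≈0.018, the expected rest height, and the rim has shifted a hair, so the lip is on the rim. I'll ease up slightly, undo the drift, then release.

```bash
python3 -m creep '[{"dp":[-1,0.4,-1],"rotation":[-0.2,-0.2,0],"fingers":0},{"dp":[0,0,0],"rotation":[0,0,0],"fingers":0},{"dp":[0,0,0],"rotation":[0,0,0],"fingers":0}]'; python3 - <<'E'
from h import *
nose(.507,.3902,.018)
im=vision.capture('scene')[:,:,::-1]; cv2.imwrite('pics/s13.png',cv2.resize(im[205:315,150:250],None,fx=5,fy=5,interpolation=cv2.INTER_CUBIC))
E
```

```text
clock: 14.03
eef_pos: [0.5066, 0.3902, 0.2621]
tcp_rot: [0.998, 0.066, -0.0, 0.0]
ft_force: [-1.4, 1.0, -1.0]
gripper_width: 0.132
dp [0.4 0.1 0.7] rot [0.04 0.04 0.07] nose [0.5064 0.39   0.0187] F [-1.4  1.  -1. ] w 0.132 t 14.03
```

View pics/s13.png

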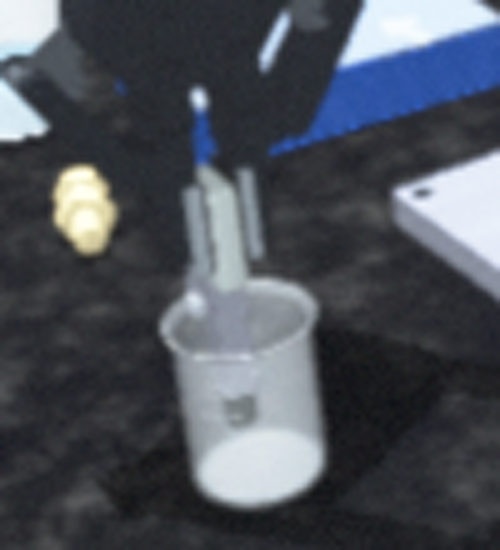

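The beaker is back at its original outline (rim 160–320). Release gradually.

```bash
python3 -m creep '[{"dp":[0,0,0],"rotation":[0,0,0],"fingers":13},{"dp":[0,0,0],"rotation":[0,0,0],"fingers":15},{"dp":[0,0,0],"rotation":[0,0,0],"fingers":17},{"dp":[0,0,0],"rotation":[0,0,0],"fingers":20},{"dp":[0,0,0],"rotation":[0,0,0],"fingers":24},{"dp":[0,0,0],"rotation":[0,0,0],"fingers":28},{"dp":[0,0,0],"rotation":[0,0,0],"fingers":30},{"dp":[0,0,0],"rotation":[0,0,0],"fingers":30}]'; python3 - <<'E'
from h import *
nose(.507,.3902,.018)
im=vision.capture('scene')[:,:,::-1]; cv2.imwrite('pics/s14.png',cv2.resize(im[205:315,150:250],None,fx=5,fy=5,interpolation=cv2.INTER_CUBIC))
im=vision.capture('wrist')[:,:,::-1]; cv2.imwrite('pics/w14.png',im)
E
```

```text
clock: 14.75
eef_pos: [0.5065, 0.3902, 0.2619]
tcp_rot: [0.998, 0.066, -0.001, 0.0]
ft_force: [-0.9, -0.3, 0.2]
gripper_width: 0.354
dp [0.5 0.1 0.5] rot [0.05 0.06 0.07] nose [0.5062 0.39   0.0185] F [-0.9 -0.3  0.2] w 0.354 t 14.75
```

View pics/s14.png

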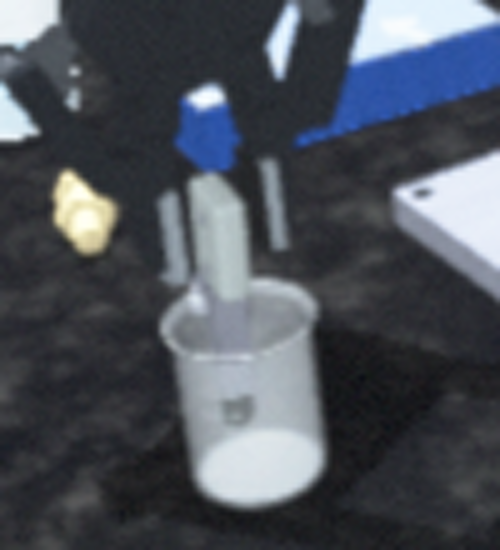

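View pics/w14.png

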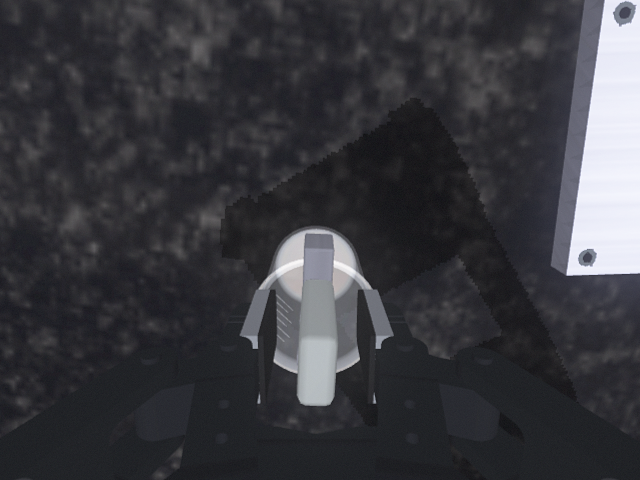

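The pusher hangs freely with clear gaps to both fingers. The lip is over the rim, the nose is inside and the beaker is upright. Retreat straight up and check.

```bash
python3 -m creep '[{"dp":[0,0,-5],"rotation":[0,0,0],"fingers":30},{"dp":[0,0,-12],"rotation":[0,0,0],"fingers":30},{"dp":[0,0,-20],"rotation":[0,0,0],"fingers":30},{"dp":[0,0,-25],"rotation":[0,0,0],"fingers":30},{"dp":[0,0,-30],"rotation":[0,0,0],"fingers":30},{"dp":[0,0,-30],"rotation":[0,0,0],"fingers":30},{"dp":[-30,0,-15],"rotation":[0,0,0],"fingers":30},{"dp":[-35,0,0],"rotation":[0,0,0],"fingers":30},{"dp":[-35,0,0],"rotation":[0,0,0],"fingers":30},{"dp":[-20,0,0],"rotation":[0,0,0],"fingers":30},{"dp":[0,0,0],"rotation":[0,0,0],"fingers":30},{"dp":[0,0,0],"rotation":[0,0,0],"fingers":30}]'; python3 - <<'E'
from h import *
im=vision.capture('scene')[:,:,::-1]; cv2.imwrite('pics/s15.png',cv2.resize(im[170:315,140:450],None,fx=2.5,fy=2.5,interpolation=cv2.INTER_CUBIC))
im=vision.capture('wrist')[:,:,::-1]; cv2.imwrite('pics/w15.png',im)
im=vision.capture('top')[:,:,::-1]; cv2.imwrite('pics/t15.png',im)
cv2.imwrite('pics/s15b.png',cv2.resize(cv2.imread('pics/s15.png')[120:345,60:260],None,fx=2.5,fy=2.5))
E
```

```text
clock: 15.85
eef_pos: [0.3838, 0.3732, 0.4172]
tcp_rot: [0.998, 0.065, 0.003, -0.003]
ft_force: [-0.1, -0.5, 0.5]
gripper_width: 0.351
```

View pics/s15.png

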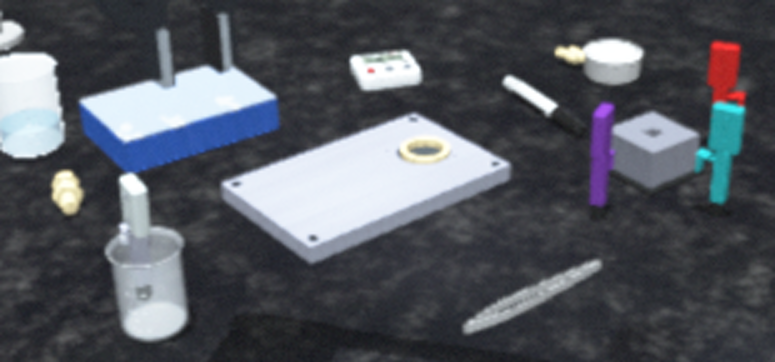

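View pics/w15.png

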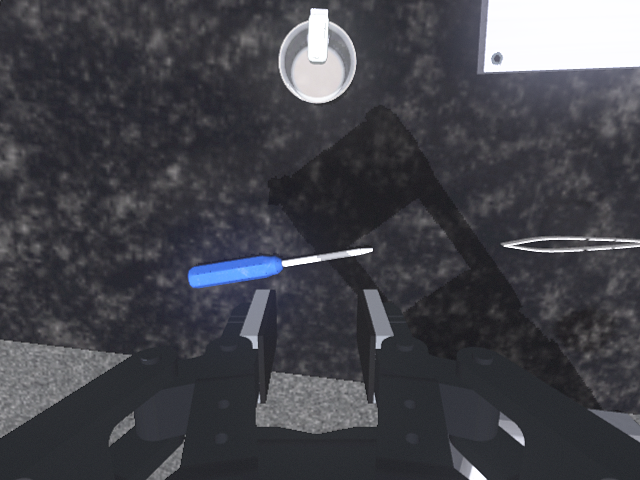

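View pics/t15.png

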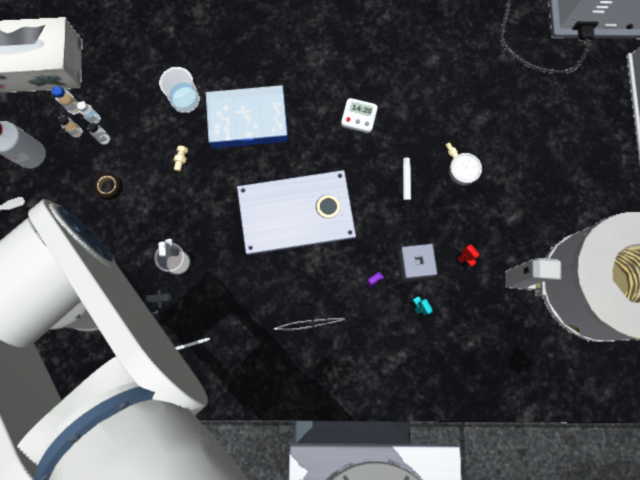

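The final views show the pusher hanging over the rim of the upright beaker (top 170,255) and the ring in the pocket (328,206). Tweezers, fitting, pen and look-alikes are at their starting pixels. Handing in.

```bash
python3 -c "
from bench import close_job,state
print(close_job()); print(state()['clock'])"
```

```text
the job is handed in; nothing more can be done
None
the job is handed in; nothing more can be done
```

The ring is in the pocket and the pusher hangs on the small beaker's rim; I handed the job in at about 16 s of the 48 s allowed. I took the white-gripped pusher from the grey stand and slid the ring along the plate with the nose inside it, pressing on its leading inner wall. I then hung the pusher by its lip over the rim of the small beaker.

**Ring:** After I lifted the nose away, the wrist picture gave a 46.3 mm outside diameter at the seated height. It was centred about 2–3 mm from my earlier measurement of the pocket, slightly more than the 1.25 mm slack plus the 2 mm calibration tolerance would explain. The pictures showed it lying level with a thin gap to the pocket wall. I did not measure its height separately.

**Pusher and beaker:** The last pictures show the lip over the rim, the nose inside and clear of the bottom (about 18 mm above the bench), and the beaker upright. When the lip first touched, the rim shifted slightly. I eased up about 1 mm, the beaker returned to its original outline, and then I released the pusher.

**Everything else:** Tweezers, brass fitting, pen and look-alikes looked unmoved in the last top view. The force readings after each move were below 2 N, and the gripper was clear of everything at the end.

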